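# Level the rocking test bench

## Robot

A 6-joint arm with a two-finger parallel gripper is mounted at the origin on the work surface. World frame = base frame: x ahead of the robot, y to its left, z up, the work surface at z = 0. Lengths are in mm, angles in rad, forces in N, time in s.
With the tool pointing down it reaches from about 400 to 925 mm from the base axis. Payload 12.5 kg.
Tool frame: the origin (TCP) lies midway between the tips of the shut fingers; the grasp point (between the pads) lies 19 mm behind it; z points along the fingers, y is the direction in which the jaws open and shut (so a half turn about z gives the same grasp; the last joint's range is limited). The gripper opens to 95 mm and grips with 3 to 60 N. Pads are 20 mm wide; open, the fingers measure 119 mm over their backs; the gripper's body (75 mm by 180 mm) begins 59 mm behind the grasp point.
Start: joints at [-1.394, 0.491, 1.559, -0, 1.092, -0.106], TCP at [174.426, -600.185, 214.661] pointing down, gripper open.
Joint ranges: [-3.1, 3.1], [-0.84, 2.19], [0.05, 2.79], [-1.13, 4.28], [0.06, 2.93], [-2.69, 2.69]. Speed limits (rad/s): [2.22, 2.22, 2.79, 3.14, 3.14, 3.14].

## Interface

Orientations are given as [roll, pitch, yaw] about the fixed x, y, z axes, in that order (R = Rz(yaw) Ry(pitch) Rx(roll)).
In Python, from cell import * gives the robot as it stands. The module is installed in compiled form; this text tells all that it offers.
- The arm moves only by the tool carry_out, never from a script. Its argument "moves" is a list of rows, each an object of numbers: "dx", "dy", "dz": the shift along the tool's x, y, z in m; "twist": the turn about the tool's z in degrees. A call has 1 to 5 rows; each row is the pose to reach, as a shift and turn from the pose commanded when the call began, along the tool's axes at that moment; what a row does not reach only later rows make up. A row lasts 1/10 s, in which the tool goes at most 50 mm and 8.59 degrees, less where a joint would pass 70% of its speed; a pose out of reach is approached as far as the arm can. A call with a gripper value outside its range is refused whole. "grip" is the finger opening in m, from 0 to 0.0951, set as the call begins (left out, the last holds). The fingers move at their own pace and stop on an object; the grip force is fixed at half the most. Time passes only in rows, so rows that repeat a pose let the fingers close. It gives the time, the measured TCP pose, the force and the opening at its end, in the units of the state.
- state(): the state, without advancing time (a new reading comes with each control period).
- read_camera(name): name is "scene" or "top"; returns (picture, depth): 480x640x3 uint8, red, green, blue; 480x640 float32, mm along the optical axis (not along the pixel's ray), 0 where there is no reading.
- camera_info(name): a dict with "mtx" (3x3 intrinsics, pixels), "R" (3x3) and "t" (3): a world point X has camera coordinates R X + t. Camera axes: x right, y down, z forward; pixel columns grow to the right and rows downward; lengths in mm; the calibration is good to about 2 mm. A picture is of the moment at which its call begins. camera_info takes no time and is no camera call.
- job_done(): hands the job in, once; it reports no verdict.
The state is a dict: "t": time; "joints": joint angles; "qvel": joint speeds; "tau": joint torques, N m; "eef_pos": TCP position; "tcp_rot": TCP orientation; "ft_force": force on the tool from outside, world axes, zero at the start; "moment": the same for the moment, N m; "opening": opening from 0.0 (shut) to 1.0 (fully open).
Only numpy, scipy, OpenCV 4.12 (cv2) and the standard library are available. Lean on these libraries where they do the work, as an engineer would, in place of code of your own. Each camera call takes 0.05 s, during which the arm holds its last target. There are 200 camera calls.

## Task

The small open PC test bench on the repair counter rocks because one of its four levelling feet is screwed up too far: its wing stands crosswise and a little proud, while the wings of the other three feet point at the middle of the plate. Turn that wing clockwise (seen from above) until the foot takes its share and the plate lies level without rocking, which is when its wing too points at the middle of the plate; do not screw it past that. Leave the bench where it stands and let go of it.

Things in the scene. Friction and masses are not known exactly. Their poses are not given: they have to be found in the camera images.
- test_bench: Loose PC test bench, 2.9 kg, any yaw: steel plate 200 x 200 mm, top 30 mm up, on four feet 82 mm from the centre along both plate axes. Mid-plate a mainboard 120 mm square (top 38 mm up), heatsink 46 mm square (top 60). Origin under the plate's centre at counter level; x, y along its edges, z up. At first it leans 1 to 2 degrees towards the short foot (+x, +y); the other three are locked.
- wing_grip (a point): Middle of the short foot's black wing, on the screw axis, 66 mm above the counter (and stays so: the corner rises as the screw goes down). Wing 44 mm long (point x axis), 10 thick (y), 34 tall (z, up), like those on the other feet, which lie along the plate's diagonals. Grip it from above across the 10 mm. A spare foot of this shape standing on the counter is not part of the work.
- screw (a joint): Turn of the short foot's wing, rad, growing clockwise seen from above: -1.3 to -0.8 at the start, 0 when the wing points at the plate's centre and all four feet stand on the counter. Each rad clockwise lengthens the foot by 3.2 mm. Friction about 0.12 N m; stays where left. No stop at 0: it can be overscrewed, to 1.0.

How it is judged (in metres and radians):
At the end, for the whole second after the job is handed in: The short foot's screw is within 0.3 rad (17 degrees) of 0, wing pointing at the plate's centre; the bench lies level within 0.6 degrees, standing on the counter at rest, within 40 mm of where it stood (value of joint screw between -0.3 and 0.3 rad and angle between test_bench's own z axis and vertical below 0.0105 rad and height (world z) of test_bench below 0.004 m and distance of test_bench from where it was at the start of the episode below 0.04 m and linear speed of test_bench below 0.01 m/s); the robot touches nothing.
It also fails if it takes over 32 s, if anything falls off the work surface, if the arm or the gripper's body presses on something with over 40 N, if the wrist force passes 120 N, or if a joint passes its speed limit or range.

## Working session

There is one attempt and no reset: what is moved stays moved. The work goes in short steps, Python scripts to look and compute and a tool call to move; the robot and the scene stay as the last step left them, time stands still between calls to the robot, and variables do not carry over. Pictures are saved under pics/ and viewed, about 8 in all and at most 12, crops included, and the job is handed in when it is done.

Besides the shell and the picture viewer there is one more tool, called after ">>>" in YAML: its name, and indented under it one key for each argument. carry_out: Moves the arm, as the interface text tells. Its arguments: {"type":"object","properties":{"moves":{"type":"array","items":{"type":"object","properties":{"dx":{"type":"number"},"dy":{"type":"number"},"dz":{"type":"number"},"twist":{"type":"number"}}}},"grip":{"type":"number"}},"required":["moves"]}

```bash
mkdir -p pics
cat > h.py <<'E'
from cell import *
import numpy as np, cv2
def cam(n):
    p,d=read_camera(n); np.savez(f'{n}.npz',p=p,d=d); return p,d
def world(n,u,v,z=None):
    c=camera_info(n);K,R,t=[np.array(c[k]) for k in('mtx','R','t')]
    ray=np.linalg.solve(K,[u,v,1.]);
    if z is None:
        d=np.load(f'{n}.npz')['d']; return R.T@(ray*d[int(round(v)),int(round(u))]-t)
    o=-R.T@t; w=R.T@ray; return o+w*(z-o[2])/w[2]
def save(name,p): cv2.imwrite('pics/'+name,p[:,:,::-1])
E
python3 - <<'E'
from h import *
s=state();print({k:np.round(s[k],3) for k in('t','eef_pos','tcp_rot','opening')})
a,_=cam('scene');b,_=cam('top');save('s1.png',a);save('t1.png',b)
for n in('scene','top'):
    c=camera_info(n);print(np.round(-np.array(c['R']).T@np.array(c['t'])),np.round(c['R'],2).tolist())
E
```

```text
{'t': np.float64(0.0), 'eef_pos': array([ 174.375, -599.906,  214.044]), 'tcp_rot': array([-3.14 , -0.   ,  0.283]), 'opening': np.float64(0.998)}
[1037.    9.  671.] [[0.07, 1.0, -0.02], [0.79, -0.07, -0.62], [-0.61, 0.03, -0.79]]
[519.  37. 702.] [[-0.01, -1.0, 0.03], [-1.0, 0.0, -0.08], [0.08, -0.03, -1.0]]
```

View pics/t1.png

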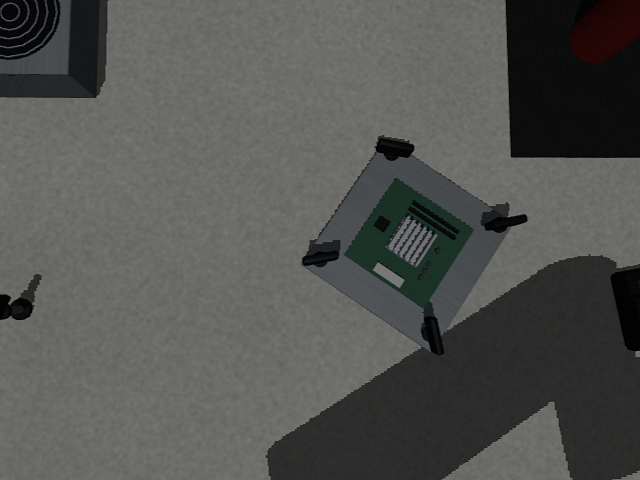

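View pics/s1.png

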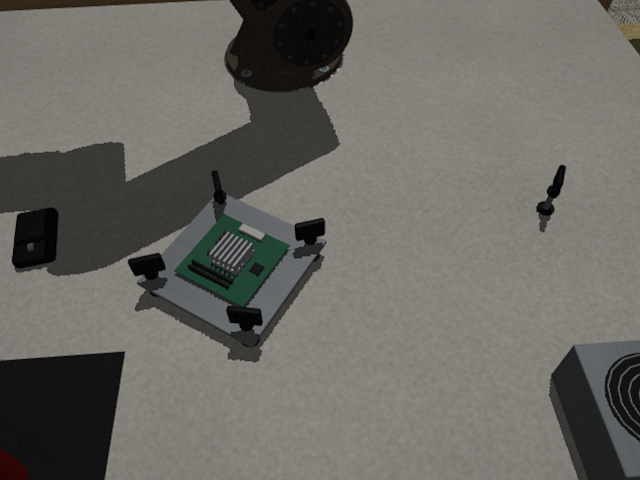

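The top view shows the crosswise wing at about (395,148). The other wings, at (505,220), (322,256) and (432,335), point at the middle near (411,243). Next I measure them from depth.

```bash
cat >> h.py <<'E'
def cloud(n):
    c=camera_info(n);K,R,t=[np.array(c[k]) for k in('mtx','R','t')]
    f=np.load(f'{n}.npz');d=f['d'];v,u=np.nonzero(d>0)
    P=(np.linalg.solve(K,np.stack([u,v,np.ones_like(u)]).astype(float))*d[v,u]-t[:,None])
    return (R.T@P).T,f['p'][v,u].astype(int)
def wing(n,c,r=32,lo=58,hi=95):
    P,C=cloud(n);m=(np.hypot(*(P[:,:2]-c).T)<r)&(P[:,2]>lo)&(P[:,2]<hi)&(C.sum(1)<200)
    Q=P[m].copy();rc=cv2.minAreaRect(Q[:,:2].astype(np.float32))
    w,vv=np.linalg.eigh(np.cov(Q[:,:2].T));a=np.degrees(np.arctan2(vv[1,1],vv[0,1]))%180
    return len(Q),np.round(rc[0],1),np.round(rc[1],1),round(a,1),np.round(np.percentile(Q[:,2],[2,50,98]),1)
E
python3 - <<'E'
from h import *
c={}
for k,(u,v) in dict(short=(396,145),B=(505,220),C=(322,256),D=(432,335)).items():
    c[k]=world('top',u,v,80)[:2];print(k,c[k].round(1))
    for n in('top','scene'):
        try: print('  ',n,*wing(n,c[k]))
        except Exception as e: print(n,e)
p=np.load('top.npz')['p'];q=np.load('scene.npz')['p']
a=cv2.resize(p[120:370,290:540],(560,560),interpolation=cv2.INTER_CUBIC);save('c1.png',a)
E
```

```text
short [675.7 -68.9]
   top 458 [675.6 -69. ] [43.1 11.1] 78.3 [58.9 80.6 84.1]
   scene 505 [679.7 -68.4] [44.3 10.9] 79.4 [59.1 78.  83.6]
B [ 584.5 -198.9]
   top 359 [ 583.2 -203.5] [10.6 42.5] 100.8 [60.1 81.  83.4]
   scene 506 [ 587.  -203.7] [11.9 44.1] 101.2 [59.  75.6 83.4]
C [542.2  21. ]
   top 336 [540.5  23.1] [10.7 43.4] 100.7 [62.6 81.4 84. ]
   scene 436 [544.6  23.2] [10.8 42.6] 100.3 [58.7 75.5 82.9]
D [ 449.  -107.7]
   top 478 [ 448.6 -112.4] [43.7 10.7] 10.6 [59.  83.8 87.2]
   scene 213 [ 453.  -111.1] [44.7  9.9] 10.4 [60.3 84.1 87.1]
```

View pics/c1.png

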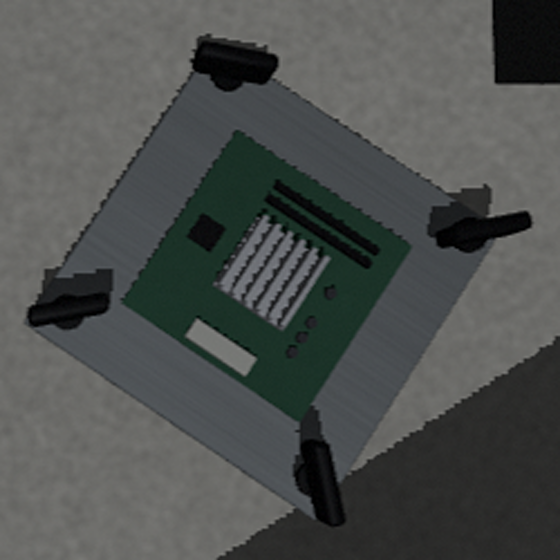

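The crop confirms it: the short foot's wing, at crop (235,62), lies crosswise, and the other three lie on the diagonals. The wing's middle is near (677.6, -68.7) with its line at 78.8°. The diagonal is at 10.7°, so it needs about 68° clockwise. I move above it first.

>>> carry_out:
  moves:
    - {"dx": 0.21,"dy": -0.123}
    - {"dx": 0.21,"dy": -0.123}
    - {"dx": 0.21,"dy": -0.123}
    - {"dx": 0.21,"dy": -0.123}
    - {"dx": 0.21,"dy": -0.123}
  grip: 0.06

```text
schema error: expected keys dx, dy, dz, twist
```

>>> carry_out:
  moves:
    - {"dx": 0.21,"dy": -0.123}
    - {"dx": 0.21,"dy": -0.123}
    - {"dx": 0.21,"dy": -0.123}
    - {"dx": 0.21,"dy": -0.123}
    - {"dx": 0.21,"dy": -0.123}

```text
schema error: expected keys dx, dy, dz, twist
```

>>> carry_out:
  moves:
    - {"dx": 0.21,"dy": -0.123,"dz": 0,"twist": 0}
    - {"dx": 0.21,"dy": -0.123,"dz": 0,"twist": 0}
    - {"dx": 0.21,"dy": -0.123,"dz": 0,"twist": 0}
    - {"dx": 0.21,"dy": -0.123,"dz": 0,"twist": 0}
    - {"dx": 0.21,"dy": -0.123,"dz": 0,"twist": 0}
  grip: 0.06

```text
t: 0.6
eef_pos: [342.9, -421.5, 214.5]
tcp_rot: [-3.141, 0.0, 0.283]
ft_force: [0.7, -0.6, 0.1]
opening: 0.653
```

>>> carry_out:
  moves:
    - {"dx": 0.21,"dy": -0.123,"dz": 0,"twist": 0}
    - {"dx": 0.21,"dy": -0.123,"dz": 0,"twist": 0}
    - {"dx": 0.21,"dy": -0.123,"dz": 0,"twist": 0}
    - {"dx": 0.21,"dy": -0.123,"dz": 0,"twist": 0}
    - {"dx": 0.21,"dy": -0.123,"dz": 0,"twist": 0}

```text
t: 1.1
eef_pos: [510.4, -244.6, 214.5]
tcp_rot: [-3.141, 0.0, 0.283]
ft_force: [1.3, -1.2, 1.1]
opening: 0.63
```

>>> carry_out:
  moves:
    - {"dx": 0.21,"dy": -0.122,"dz": 0,"twist": 0}
    - {"dx": 0.21,"dy": -0.122,"dz": 0,"twist": 0}
    - {"dx": 0.21,"dy": -0.122,"dz": 0,"twist": 0}
    - {"dx": 0.21,"dy": -0.122,"dz": 0,"twist": 0}
    - {"dx": 0.21,"dy": -0.122,"dz": 0,"twist": 0}

```text
t: 1.6
eef_pos: [678.0, -68.7, 214.2]
tcp_rot: [-3.141, 0.0, 0.284]
ft_force: [0.0, -0.8, 0.9]
opening: 0.631
```

>>> carry_out:
  moves:
    - {"dx": 0,"dy": 0,"dz": 0,"twist": -40}
    - {"dx": 0,"dy": 0,"dz": 0,"twist": -40}
    - {"dx": 0,"dy": 0,"dz": 0,"twist": -40}
    - {"dx": 0,"dy": 0,"dz": 0,"twist": -40}
    - {"dx": 0,"dy": 0,"dz": 0,"twist": -40}

```text
t: 2.1
eef_pos: [676.6, -70.9, 214.1]
tcp_rot: [-3.141, 0.0, 0.987]
ft_force: [1.0, 0.3, 0.5]
opening: 0.629
```

>>> carry_out:
  moves:
    - {"dx": 0,"dy": 0,"dz": 0,"twist": -22.6}
    - {"dx": 0,"dy": 0,"dz": 0,"twist": -22.6}
    - {"dx": 0,"dy": 0,"dz": 0,"twist": -22.6}
    - {"dx": 0,"dy": 0,"dz": 0,"twist": -22.6}
    - {"dx": 0,"dy": 0,"dz": 0,"twist": -22.6}

```text
t: 2.6
eef_pos: [676.6, -71.0, 214.3]
tcp_rot: [-3.141, 0.0, 1.372]
ft_force: [0.4, 0.7, 0.0]
opening: 0.63
```

Run:
```python
from h import *
s=state();print({k:np.round(s[k],3).tolist() for k in('t','eef_pos','tcp_rot','joints','ft_force')})
T=np.array([677.6,-68.7])-s['eef_pos'][:2];y=s['tcp_rot'][2]
print('dx,dy',T@[np.cos(y),np.sin(y)],T@[np.sin(y),-np.cos(y)],'yaw',np.degrees(y))
```

```text
{'t': 2.6, 'eef_pos': [676.62, -70.992, 214.349], 'tcp_rot': [-3.141, 0.0, 1.372], 'joints': [-0.202, 0.572, 1.41, -0.0, 1.16, -0.003], 'ft_force': [0.42, 0.661, 0.037]}
dx,dy 2.4405283656823973 0.5094555737440467 yaw 78.63360090332418
```

>>> carry_out:
  moves:
    - {"dx": 0.0025,"dy": 0.0005,"dz": 0.04,"twist": 0}
    - {"dx": 0.0025,"dy": 0.0005,"dz": 0.08,"twist": 0}
    - {"dx": 0.0025,"dy": 0.0005,"dz": 0.115,"twist": 0}
    - {"dx": 0.0025,"dy": 0.0005,"dz": 0.115,"twist": 0}

```text
t: 3.0
eef_pos: [675.4, -68.3, 95.0]
tcp_rot: [-3.134, 0.0, 1.373]
ft_force: [0.2, 0.6, 0.3]
opening: 0.629
```

Run:
```python
from h import *
a,_=cam('scene');b,_=cam('top')
A=cv2.resize(a[180:360,110:340],None,fx=1.7,fy=1.7);B=cv2.resize(b[60:240,290:520],None,fx=1.7,fy=1.7)
save('g1.png',np.hstack([A,B]))
```

```text
(no output)
```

View pics/g1.png

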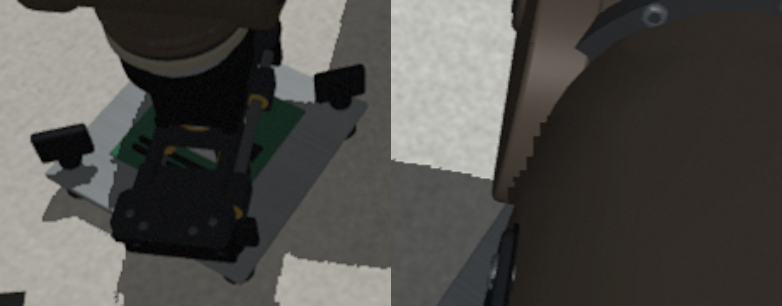

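The gripper hides the wing in both views: in the scene crop its front finger stands at about (180,215), over the wing. I descend slowly and watch the force.

>>> carry_out:
  moves:
    - {"dx": 0,"dy": 0,"dz": 0.012,"twist": 0}
    - {"dx": 0,"dy": 0,"dz": 0.024,"twist": 0}
    - {"dx": 0,"dy": 0,"dz": 0.036,"twist": 0}
    - {"dx": 0,"dy": 0,"dz": 0.046,"twist": 0}
    - {"dx": 0,"dy": 0,"dz": 0.046,"twist": 0}

```text
t: 3.6
eef_pos: [677.0, -68.5, 51.9]
tcp_rot: [-3.139, 0.0, 1.375]
ft_force: [-0.9, -0.4, 0.2]
opening: 0.631
```

>>> carry_out:
  moves:
    - {"dx": 0,"dy": 0,"dz": 0,"twist": 0}
    - {"dx": 0,"dy": 0,"dz": 0,"twist": 0}
    - {"dx": 0,"dy": 0,"dz": 0,"twist": 0}
    - {"dx": 0,"dy": 0,"dz": 0,"twist": 0}
    - {"dx": 0,"dy": 0,"dz": 0,"twist": 0}
  grip: 0.02

```text
t: 4.1
eef_pos: [677.8, -68.7, 53.9]
tcp_rot: [3.141, 0.0, 1.375]
ft_force: [0.9, -0.6, 0.1]
opening: 0.269
```

>>> carry_out:
  moves:
    - {"dx": 0,"dy": 0,"dz": 0.004,"twist": 0}
    - {"dx": 0,"dy": 0,"dz": 0.004,"twist": 0}
    - {"dx": 0,"dy": 0,"dz": 0.004,"twist": 0}
    - {"dx": 0,"dy": 0,"dz": 0.004,"twist": 0}
    - {"dx": 0,"dy": 0,"dz": 0.004,"twist": 0}
  grip: 0.0

```text
t: 4.6
eef_pos: [676.0, -68.3, 49.0]
tcp_rot: [-3.137, 0.0, 1.376]
ft_force: [-5.8, 1.4, 2.3]
opening: 0.106
```

Run:
```python
from h import *
s=state();print({k:np.round(s[k],3).tolist() for k in('t','eef_pos','tcp_rot','joints','ft_force','moment','opening')})
```

```text
{'t': 4.6, 'eef_pos': [676.036, -68.346, 49.016], 'tcp_rot': [-3.137, 0.0, 1.376], 'joints': [-0.198, 0.749, 1.55, -0.0, 0.847, -0.002], 'ft_force': [-5.788, 1.402, 2.285], 'moment': [0.213, 1.453, 0.086], 'opening': 0.106}
```

Gripped: the opening is 10.1 mm. Now the clockwise turn.

>>> carry_out:
  moves:
    - {"dx": 0,"dy": 0,"dz": 0,"twist": 5}
    - {"dx": 0,"dy": 0,"dz": 0,"twist": 10}
    - {"dx": 0,"dy": 0,"dz": 0,"twist": 15}
    - {"dx": 0,"dy": 0,"dz": 0,"twist": 20}
    - {"dx": 0,"dy": 0,"dz": 0,"twist": 20}

```text
t: 5.1
eef_pos: [676.0, -68.4, 48.9]
tcp_rot: [-3.137, 0.002, 1.023]
ft_force: [-4.9, 0.6, -0.1]
opening: 0.102
```

Run:
```python
from h import *
s=state();print({k:np.round(s[k],3).tolist() for k in('t','eef_pos','tcp_rot','ft_force','moment','opening')})
```

```text
{'t': 5.1, 'eef_pos': [676.012, -68.415, 48.859], 'tcp_rot': [-3.137, 0.002, 1.023], 'ft_force': [-4.936, 0.552, -0.077], 'moment': [0.155, 1.284, -0.114], 'opening': 0.102}
```

>>> carry_out:
  moves:
    - {"dx": 0,"dy": 0,"dz": 0,"twist": 5}
    - {"dx": 0,"dy": 0,"dz": 0,"twist": 10}
    - {"dx": 0,"dy": 0,"dz": 0,"twist": 15}
    - {"dx": 0,"dy": 0,"dz": 0,"twist": 20}
    - {"dx": 0,"dy": 0,"dz": 0,"twist": 25}

```text
t: 5.6
eef_pos: [676.2, -68.8, 48.7]
tcp_rot: [-3.139, 0.003, 0.587]
ft_force: [-5.4, -2.4, -1.1]
opening: 0.103
```

>>> carry_out:
  moves:
    - {"dx": 0,"dy": 0,"dz": 0,"twist": 5}
    - {"dx": 0,"dy": 0,"dz": 0,"twist": 10}
    - {"dx": 0,"dy": 0,"dz": 0,"twist": 15}
    - {"dx": 0,"dy": 0,"dz": 0,"twist": 15}

```text
t: 6.0
eef_pos: [676.3, -69.2, 48.7]
tcp_rot: [-3.141, 0.003, 0.325]
ft_force: [-4.4, -4.6, -3.4]
opening: 0.103
```

Run:
```python
from h import *
s=state();print({k:np.round(s[k],3).tolist() for k in('t','eef_pos','tcp_rot','ft_force','moment','opening')}, np.degrees(s['tcp_rot'][2]))
a,_=cam('scene');b,_=cam('top')
for c in((585,-203.6),(542.5,23.1),(450.5,-111.8)):
  for n in('scene','top'):
    try: print(n,*wing(n,c))
    except Exception as e: print(n,'x')
save('g2.png',np.hstack([cv2.resize(a[160:360,100:360],None,fx=1.5,fy=1.5),cv2.resize(b[100:300,290:550],None,fx=1.5,fy=1.5)]))
```

```text
{'t': 6.0, 'eef_pos': [676.282, -69.206, 48.657], 'tcp_rot': [-3.141, 0.003, 0.325], 'ft_force': [-4.429, -4.554, -3.36], 'moment': [-0.846, 0.733, -0.052], 'opening': 0.103} 18.63959054690904
scene 504 [ 584.3 -203.9] [13.3 43.6] 100.7 [58.9 74.9 83.1]
top x
scene 384 [542.2  23.5] [12.  43.5] 99.6 [59.  76.7 82.7]
top 288 [538.5  23.7] [10.1 41. ] 102.2 [70.  81.2 83.5]
scene x
top x
  avg = a.mean(axis, **keepdims_kw)
  ret = um.true_divide(
h.py:20: RuntimeWarning: Degrees of freedom <= 0 for slice
  w,vv=np.linalg.eigh(np.cov(Q[:,:2].T));a=np.degrees(np.arctan2(vv[1,1],vv[0,1]))%180
  c *= np.true_divide(1, fact)
  c *= np.true_divide(1, fact)
```

View pics/g2.png

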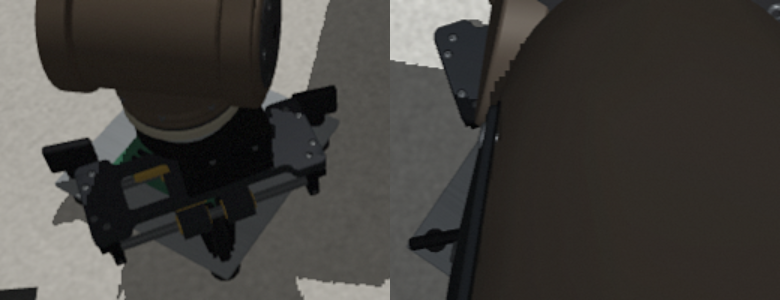

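The scene crop shows the wing held end-on at (220,240). The bench has hardly moved: the other wings are within about 3 mm and 1.5° of before. About 8° remain, and then I release.

>>> carry_out:
  moves:
    - {"dx": 0,"dy": 0,"dz": 0,"twist": 4}
    - {"dx": 0,"dy": 0,"dz": 0,"twist": 8}
    - {"dx": 0,"dy": 0,"dz": 0,"twist": 8}
    - {"dx": 0,"dy": 0,"dz": 0,"twist": 8}

```text
t: 6.5
eef_pos: [676.3, -69.4, 48.6]
tcp_rot: [-3.142, 0.004, 0.188]
ft_force: [-6.0, -5.0, -3.7]
opening: 0.105
```

>>> carry_out:
  moves:
    - {"dx": 0,"dy": 0,"dz": 0,"twist": 0}
    - {"dx": 0,"dy": 0,"dz": 0,"twist": 0}
    - {"dx": 0,"dy": 0,"dz": 0,"twist": 0}
    - {"dx": 0,"dy": 0,"dz": 0,"twist": 0}
    - {"dx": 0,"dy": 0,"dz": 0,"twist": 0}
  grip: 0.05

```text
t: 7.0
eef_pos: [677.8, -68.6, 49.7]
tcp_rot: [3.141, -0.0, 0.189]
ft_force: [-0.3, -0.1, 0.3]
opening: 0.469
```

>>> carry_out:
  moves:
    - {"dx": 0,"dy": 0,"dz": -0.02,"twist": 0}
    - {"dx": 0,"dy": 0,"dz": -0.05,"twist": 0}
    - {"dx": 0,"dy": 0,"dz": -0.09,"twist": 0}
    - {"dx": 0,"dy": 0,"dz": -0.13,"twist": 0}
    - {"dx": 0,"dy": 0,"dz": -0.16,"twist": 0}

```text
t: 7.5
eef_pos: [678.0, -68.6, 212.4]
tcp_rot: [3.141, -0.002, 0.189]
ft_force: [-1.0, -0.3, -0.4]
opening: 0.526
```

>>> carry_out:
  moves:
    - {"dx": 0,"dy": 0.25,"dz": 0,"twist": 0}
    - {"dx": 0,"dy": 0.25,"dz": 0,"twist": 0}
    - {"dx": 0,"dy": 0.25,"dz": 0,"twist": 0}
    - {"dx": 0,"dy": 0.25,"dz": 0,"twist": 0}
    - {"dx": 0,"dy": 0.25,"dz": 0,"twist": 0}

```text
t: 8.0
eef_pos: [724.6, -316.1, 209.9]
tcp_rot: [3.141, -0.0, 0.189]
ft_force: [-0.3, -0.2, 0.2]
opening: 0.525
```

>>> carry_out:
  moves:
    - {"dx": 0,"dy": 0.2,"dz": 0,"twist": 0}
    - {"dx": 0,"dy": 0.2,"dz": 0,"twist": 0}
    - {"dx": 0,"dy": 0.2,"dz": 0,"twist": 0}
    - {"dx": 0,"dy": 0.2,"dz": 0,"twist": 0}
    - {"dx": 0,"dy": 0.2,"dz": 0,"twist": 0}

```text
t: 8.5
eef_pos: [760.6, -517.4, 205.3]
tcp_rot: [-3.141, 0.002, 0.183]
ft_force: [0.7, -0.3, -1.7]
opening: 0.525
```

```bash
python3 - 2>/dev/null <<'E'
from h import *
s=state();print({k:np.round(s[k],3).tolist() for k in('t','eef_pos','tcp_rot','ft_force')})
a,_=cam('scene');b,_=cam('top')
for c in((677.6,-68.7),(585,-203.6),(542.5,23.1),(450.5,-111.8)):
  for n in('scene','top'):
    try: print(n,*wing(n,c))
    except Exception as e: print(n,'x')
# plate plane
for n in('scene','top'):
    P,C=cloud(n);r=np.hypot(P[:,0]-564,P[:,1]+90)
    m=(r<125)&(abs(P[:,2]-30)<5)&(abs(C[:,1]-C[:,0])<25)
    Q=P[m];A=np.c_[Q[:,:2]-[564,-90],np.ones(len(Q))]
    for _ in range(4):
        x=np.linalg.lstsq(A,Q[:,2],rcond=None)[0];k=abs(Q[:,2]-A@x)<2;A,Q=A[k],Q[k]
    u=np.array([np.cos(.187),np.sin(.187)]);print(n,len(Q),'tilt deg along/across diag',np.degrees([x[:2]@u,x[:2]@[-u[1],u[0]]]),x[2])
save('e.png',np.hstack([cv2.resize(a[160:360,100:360],None,fx=1.5,fy=1.5),cv2.resize(b[120:370,280:540],(390,300))]))
E
```

```text
{'t': 8.5, 'eef_pos': [760.581, -517.366, 205.336], 'tcp_rot': [-3.141, 0.002, 0.183], 'ft_force': [0.705, -0.274, -1.736]}
scene 301 [677.6 -68.6] [43. 10.] 10.9 [59.6 80.7 83.4]
top 398 [673.8 -69.5] [44.6 10. ] 11.5 [59.8 80.3 83.4]
scene 514 [ 584.8 -203.8] [12.3 43.9] 100.8 [59.  75.2 82.9]
top 346 [ 581.4 -204.8] [10. 44.] 100.7 [60.6 80.8 83. ]
scene 435 [541.9  22.5] [11.5 42.1] 100.0 [58.4 75.5 83. ]
top 315 [538.5  22.6] [10.  43.2] 101.1 [69.5 81.2 83.4]
scene 191 [ 450.3 -111.7] [43.7  9.9] 11.5 [59.  80.3 83.2]
top 435 [ 446.6 -112.8] [43.3 10.8] 9.7 [58.7 80.5 83.5]
scene 7747 tilt deg along/across diag [-0.0125392  -0.03408428] 29.60269352969813
top 12069 tilt deg along/across diag [-0.03014239  0.06669145] 29.688895950744882
```

View pics/e.png

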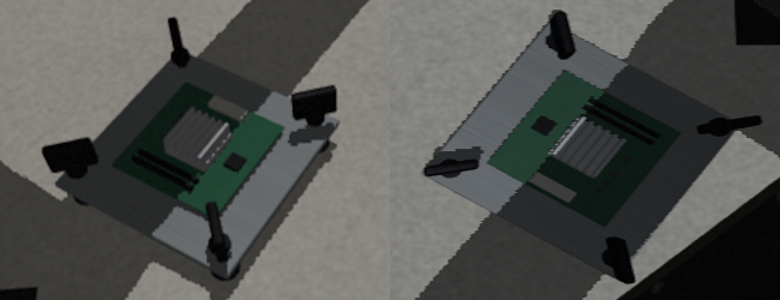

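All four wings point at the middle (the turned one is at right crop (560,35)), their tops are all at 83 mm, the plate's tilt is under 0.1°, and the arm is clear. I hand it in.

```bash
python3 -c "
from cell import *
print(job_done())"
```

```text
the job is handed in; nothing more can be done
None
```

I gripped the crosswise wing from above, turned it about 68° clockwise until it pointed at the plate's centre, let go and moved the arm clear. The job was handed in at about 8.6 s of the 32 s allowed.

What the last checks showed:
- **Wing direction:** the turned wing lies at 10.9° in the scene camera and 11.5° in the top camera. The plate's diagonal is at about 10.7°, so it is well within the 17° allowed.
- **Level:** the plate's tilt measures below 0.1° in both cameras. All four wing tops stand at about 83 mm; at the start the opposite one stood at 87 mm.
- **Position:** the bench moved by less than about 3 mm.
- **Forces:** no reading I saw at the wrist went above about 9 N.

One disagreement: the two cameras differ by about 4 mm in x. I used their average, and the grip was sound.

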